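# Lock the blade cassette of a tomato dicer with its R-clip

## Task

The tomato dicer on the counter is being put back together: slide the blade cassette back between its rails until it is fully home against the back stop, then swing the latch tongue round in front of it as far as it goes, and finally push the R-clip along its groove so that its straight leg goes through the latch pin and its bow springs over the pin. Leave the spare blade frame, the brush and the steel cup where they are.

Things in the scene. Friction and masses are not known exactly. Their poses are not given: they have to be found in the camera images.
- dicer: fixed aluminium base of a hand dicer (clip's guide block black), 270 (x) x 350 (y) mm, turned up to 0.3 rad. Origin at table height near its middle; x points from the robot's side to the back, y left, z up. Deck top 45 mm above the table. Cassette bay at left (centre line y = +88 mm), latch pin at x = -34, y = -10 mm, clip's guide block right of the pin.
- bay_stop (a point): foot of the bay's back stop, middle of its front face, at deck height (x = +100, y = +88 mm of the dicer); axes as the dicer's. Two 16 mm high rails run along x, from x = -15 to +115 mm. Behind the stop stand two columns, 155 mm above the table, at x = +120, y = +33 and +143 mm.
- groove_end (a point): pin-side end of the groove in the guide block's top (84 mm above the table), at x = -34, y = -28 mm of the dicer; axes as the dicer's. Block: x = -69 to -12, y = -165 to -28 mm. The groove, 9 wide and 6 mm deep, runs along y straight at the pin. Beside this end, on the back side, a 12 mm high lug stops the clip's eye 2 mm after it is seated.
- cassette_mid (a point): centre of the blade cassette: loose steel frame with a fine grid, 120 (x) x 110 (y) x 24 (z) mm, 0.35 to 0.7 kg, on the deck between the rails (2 mm play each side), at first 25 to 50 mm short of home. 57 mm above the table; front face 60 mm nearer the robot. Home: x = +40 mm in the dicer's frame. Sliding it takes 2 to 6 N.
- latch (a joint): latch angle, rad: 0 = closed, at a stop (tongue along the dicer's +y, across the cassette's front, 5 mm from it); grows anticlockwise from above; at 1.57 the tongue points to the dicer's -x. Starts at 1.2 to 1.7, range 0 to 1.9; stays where left (0.12 N m friction). The cassette blocks it unless home. The pin turns with it; only when closed does its hole face the groove.
- latch_pin (a point): on the axis of the upright steel latch pin (24 mm diameter, top 110 mm above the table), at the centre of its cross hole (10 mm wide, 10 mm high, 81 mm above the table). Turns with the latch; its y axis is the direction of the tongue and of the hole.
- latch_tongue (a point): on the middle line of the latch tongue, 85 mm from the pin axis and 59 mm above the table. The tongue is a flat steel bar 18 mm wide, 12 mm thick (53 to 65 mm above the table), reaching 110 mm from the pin axis.
- clip_eye (a point): centre of the R-clip's eye, a ring (double coil of 6.4 mm wire) 35 mm across lying on the guide block, 84 to 97 mm above the table. The loose 0.11 kg clip lies flat, its leg in the groove, tip 4 to 20 mm short of the pin. x axis along the leg to the tip (dicer's +y), y to the bow (robot's side). Back of the eye 18 mm behind; push there. Springing over takes 4 to 12 N.
- clip_seat (a point): point on the axis of the clip's straight leg, 55 mm from the eye's centre towards the tip; it comes to the pin axis when the clip is seated (the leg tip is 50 mm further on). At the start 66 to 82 mm short of the pin axis. Axes as for the eye.
- clip: the R-clip, 123 mm long; origin below the eye's centre, at the groove's bottom (78 mm above the table); axes as for the eye.
- clip_bow (a joint): spreading of the clip's springy bow, rad: 0 = relaxed; spread to about 0.06 while its neck rides over the pin, back to 0 when the pin lies in its hump.
- spare_cassette_mid (a point): spare blade frame like the cassette but with a coarse grid, 120 x 110 x 24 mm, lying loose on the table left of the dicer; point at its centre. Bystander.
- brush: white cleaning brush lying on the table to the right of the dicer. Bystander.
- cup: small steel cup, 54 mm wide, 50 mm tall, on the right rear part of the dicer's deck; origin at its underside. Bystander.

How it is judged:
By the outcome, as a careful person would: the job done as asked, in the order asked, and still so for the second after the job is handed in, with the robot touching nothing.
It also fails if it takes over 58 s, if anything falls off the work surface, if the arm or the gripper's body presses on something with over 40 N, if the wrist force passes 120 N, or if a joint passes its speed limit or range.

## Robot

A 6-joint arm with a two-finger parallel gripper is mounted at the origin on the work surface. World frame = base frame: x ahead of the robot, y to its left, z up, the work surface at z = 0. Lengths are in mm, angles in rad, forces in N, time in s.
With the tool pointing down it reaches from about 350 to 800 mm from the base axis. Payload 7.3 kg.
Tool frame: the origin (TCP) lies on the mounting face of the last link; the fingertips stand 173 mm ahead of it and the grasp point (between the pads) lies 155 mm ahead of it; z points along the fingers, y is the line along which they close (so a half turn about z gives the same grasp; the last joint's range is limited). The gripper opens to 85 mm and grips with 20 to 120 N. Pads are 22 mm wide; open, the fingers measure 114 mm over their backs; the gripper's body (76 mm by 85 mm) begins 54 mm behind the grasp point. The pads swing forward as they close: fully open they stand 13 mm farther back than shut.
Start: joints at [-1.336, 0.342, 1.524, -0, 1.275, -0.146], TCP at [195.143, -487.388, 404.722] pointing down, gripper open.
Joint ranges: [-2.53, 2.53], [-0.77, 2.02], [0.04, 2.7], [-1, 4.14], [0.28, 2.66], [-3.11, 3.11]. Speed limits (rad/s): [2.57, 2.57, 3.14, 3.14, 3.14, 3.14].

## Interface

Orientations are given as a unit quaternion [w, x, y, z].
In Python, from bench import * gives the robot as it stands.
- The arm moves only by the shell command python3 -m crank 'ROWS' [FORCE]. ROWS is JSON, a list of rows, each a list of 5 numbers: the shift along the world's x, y, z in units of 30 mm (1.0 is 30 mm), then the turn about the world's z in units of 8 degrees (1.0 is 8 degrees), then the closure in counts, from 0 (fully open) to 255 (shut). In form: [[x, y, z, yaw, jaw], ...]. A call has 1 to 8 rows; each row is the pose to reach, as a shift and turn from the pose commanded when the call began; what a row does not reach only later rows make up. A row lasts 1/10 s, in which the tool goes at most 50 mm and 8.59 degrees, less where a joint would pass 70% of its speed; a pose out of reach is approached as far as the arm can. A call with a gripper value outside its range is refused whole. The fingers move at their own pace and stop on an object; FORCE is the grip in N (left out, the last holds). Time passes only in rows, so rows that repeat a pose let the fingers close. It gives the time, the measured TCP pose, the force, the opening and the grip force at its end, in the units of the state.
- observe(): the state, without advancing time (a new reading comes with each control period).
- read_camera(name): name is "scene" or "top"; returns the picture (384x512x3 uint8, red, green, blue); there is no depth.
- camera_params(name): a dict with "intrinsics" (3x3 intrinsics, pixels), "world_from_camera" (4x4, takes a point from camera to world coordinates). Camera axes: x right, y up, looking along -z (the intrinsics and any distortion apply to the point x, -y, -z); pixel columns grow to the right and rows downward; lengths in mm; the calibration is good to about 2 mm. A picture is of the moment at which its call begins. camera_params takes no time and is no camera call.
- sign_off(): hands the job in; it is judged then, once.
Trained networks look in the newest picture that a camera, given by its name, has taken for a name from the list of things; names that differ only in an ending like _2 or _b are one class to them, and where a whole thing is asked for, a point or a joint stands for the part that bears it (a point fixed in the world has none). Each returns a list of dicts, best first, with "p" (0 to 1); they miss things now and then, are a little off and sometimes report something else, mostly with a low value. They report only what shows in the picture. A call takes as long as a camera call.
- look_for(camera, target): "location" ([x, y, z] in mm, in world coordinates, good to about 4 mm: the middle of the surface that is visible of it).
- silhouettes(camera, target): "mask" (384x512 bool, what is visible of it).
- tip_of(camera, target): "location" ([x, y, z] in mm, in world coordinates, good to about 4 mm: a listed point, or the origin of a listed thing).
The state is a dict: "clock": time; "joint_pos": joint angles; "joint_vel": joint speeds; "joint_torque": joint torques, N m; "eef_pos": TCP position; "tool_rot": TCP orientation; "ft_force": force on the tool from outside, world axes, zero at the start; "torque": the same for the moment, N m; "finger_gap": finger opening in mm; "gripper_force": force on a finger pad.
Only numpy, scipy, OpenCV 4.12 (cv2) and the standard library are available. Lean on these libraries where they do the work, as an engineer would, in place of code of your own. Each camera call takes 0.05 s, during which the arm holds its last target. There are 200 camera calls.

## Working session

There is one attempt and no reset: what is moved stays moved. The work goes in short steps, Python scripts to look and compute and a shell command to move; the robot and the scene stay as the last step left them, time stands still between calls to the robot, and variables do not carry over. Pictures are saved under pics/ and viewed, at most 10 in all, crops included, and the job is handed in when it is done.

```bash
mkdir -p pics; cat > h.py <<'E'
from bench import *
import numpy as np, cv2
def pic(n,f):
    im=read_camera(n); cv2.imwrite('pics/'+f,im[:,:,::-1]); return im
def proj(n,P):
    c=camera_params(n);K=np.array(c["intrinsics"]);T=np.linalg.inv(np.array(c["world_from_camera"]))
    p=T[:3,:3]@np.array(P)+T[:3,3]; q=K@np.array([p[0],-p[1],-p[2]]); return q[:2]/q[2]
E
python3 - <<'E'
from h import *
a=pic("scene","a.png");b=pic("top","b.png")
for n in["scene","top"]:
    print(n,camera_params(n).keys())
    for t in["dicer","bay_stop","groove_end","cassette_mid","latch_pin","latch_tongue","clip_eye","clip_seat","spare_cassette_mid","cup"]:
        r=tip_of(n,t)[:2]
        print(t,[(np.round(x["location"]),round(x["p"],2)) for x in r])
s=observe();print(s["clock"],s["eef_pos"],s["tool_rot"],s["finger_gap"])
E
```

```text
scene dict_keys(['intrinsics', 'world_from_camera'])
dicer [(array([629., -29.,  -1.]), 0.79)]
bay_stop [(array([723.,  61.,  45.]), 0.9)]
groove_end [(array([600., -60.,  84.]), 0.65)]
cassette_mid [(array([628.,  60.,  62.]), 0.87)]
latch_pin [(array([598., -40.,  84.]), 0.86)]
latch_tongue [(array([512., -35.,  62.]), 0.84)]
clip_eye [(array([ 603., -165.,   91.]), 0.8), (array([ 632., -282.,    0.]), 0.18)]
clip_seat [(array([ 601., -111.,   81.]), 0.62)]
spare_cassette_mid [(array([637., 230.,  14.]), 0.77), (array([723.,  66.,  48.]), 0.68)]
cup [(array([ 699., -119.,   42.]), 0.82), (array([628., -30.,  -2.]), 0.36)]
top dict_keys(['intrinsics', 'world_from_camera'])
dicer [(array([626., -26.,   0.]), 0.73)]
bay_stop [(array([728.,  63.,  46.]), 0.93)]
groove_end [(array([594., -61.,  81.]), 0.9)]
cassette_mid [(array([630.,  63.,  60.]), 0.55)]
latch_pin [(array([592., -42.,  82.]), 0.85), (array([638., 233.,  10.]), 0.26)]
latch_tongue [(array([509., -36.,  60.]), 0.55)]
clip_eye [(array([ 601., -165.,   88.]), 0.77)]
clip_seat [(array([595., -61.,  83.]), 0.71), (array([ 598., -109.,   79.]), 0.49)]
spare_cassette_mid [(array([637., 234.,  10.]), 0.61)]
cup [(array([ 701., -120.,   42.]), 0.78), (array([596., -60.,  83.]), 0.58)]
1.1 [ 195.15976862 -487.38560124  404.7269302 ] [ 4.95013146e-05  9.81922692e-01  1.89282395e-01 -6.41942326e-06] 85.44481102310387
```

View pics/a.png

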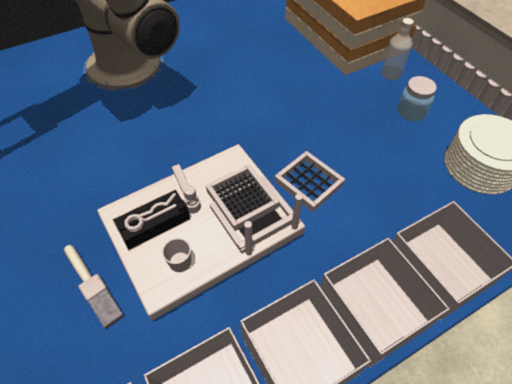

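View pics/b.png

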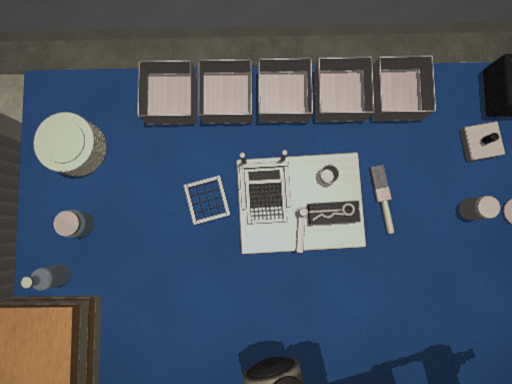

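The pictures show the dicer nearly square to the robot. In the top view the deck spans columns 237–365 and rows 153–252, the cassette is at (267,205), the tongue points toward the robot at (301,230), and the clip's eye is at (349,210). Next I'll fit the dicer pose.

```bash
cat >> h.py <<'E'
from scipy.optimize import least_squares
def R(a): return np.array([[np.cos(a),-np.sin(a)],[np.sin(a),np.cos(a)]])
import json,os
def rows(pts,yaw=None):
    "pts: dicer x,y,tip z -> crank units from the current pose"
    d=json.load(open('d.json')); s=observe(); q=s["tool_rot"]; p=np.array(s["eef_pos"])
    a=2*np.arctan2(q[2],q[1]); dy=np.degrees(d[2]-a) ; dy=(dy+90)%180-90
    for P in pts:
        w=np.r_[np.array(d[:2])+R(d[2])@np.array(P[:2]),P[2]+173]
        print(P,np.round((w-p)/30,2),round(dy/8,2))
def dic(w):
    d=json.load(open('d.json')); return R(d[2]).T@(np.array(w)[:2]-d[:2])
E
python3 - <<'E'
from h import *
obs=[((0,0),(629,-29)),((0,0),(626,-26)),((100,88),(723,61)),((100,88),(728,63)),((-34,-28),(600,-60)),((-34,-28),(594,-61)),((-34,-10),(598,-40)),((-34,-10),(592,-42))]
ey=[(603,-165),(601,-165),(601,-111),(598,-109)]; cm=[(628,60),(630,63)]
def f(v):
    r=[R(v[2])@np.array(a)+v[:2]-b for a,b in obs]
    r=list(np.ravel(r))
    r+=[(R(v[2]).T@(np.array(e)-v[:2]))[0]+34 for e in ey]+[(R(v[2]).T@(np.array(e)-v[:2]))[1]-88 for e in cm]
    return r
v=least_squares(f,[627,-27,.05],x_scale=[1,1,.01]).x; print(v,np.round(f(v),1))
json.dump(list(v),open('d.json','w'))
for n,w in[("cass",(629,61.5)),("eye",(602,-165)),("tongue",(510.5,-35.5))]: print(n,dic(w))
# rail/deck edge check in top picture
im=cv2.imread('pics/b.png')
for P in[(-135,-175,45),(-135,175,45),(135,-175,45),(135,175,45),(-34,-10,110),(-34,-131,97),(-56,88,69)]:
    w=np.r_[v[:2]+R(v[2])@P[:2],P[2]]; u=proj("top",w); cv2.circle(im,tuple(np.int32(u)),1,(0,0,255),-1)
cv2.imwrite('pics/c.png',cv2.resize(im[140:270,160:400],None,fx=3.3,fy=3.3,interpolation=cv2.INTER_NEAREST))
rows([(-120,88,150),(-110,88,52),(-31,88,52)])
E
```

```text
[ 6.29101027e+02 -2.89998985e+01  4.71906918e-02] [ 0.1  0.   3.1 -3.   1.8  2.6 -3.2  0.6 -3.5  1.4  2.5  2.4 -2.4 -0.6
  3.6  1.4  1.5 -0.5  2.1 -0.8  1.   3.9]
cass [ 4.16825315 90.4039131 ]
eye [ -33.48641337 -134.57025451]
tongue [-118.77562218   -0.89807767]
(-120, 88, 150) [10.33 18.02 -2.72] -2.39
(-110, 88, 52) [10.66 18.04 -5.99] -2.39
(-31, 88, 52) [13.29 18.16 -5.99] -2.39
```

View pics/c.png

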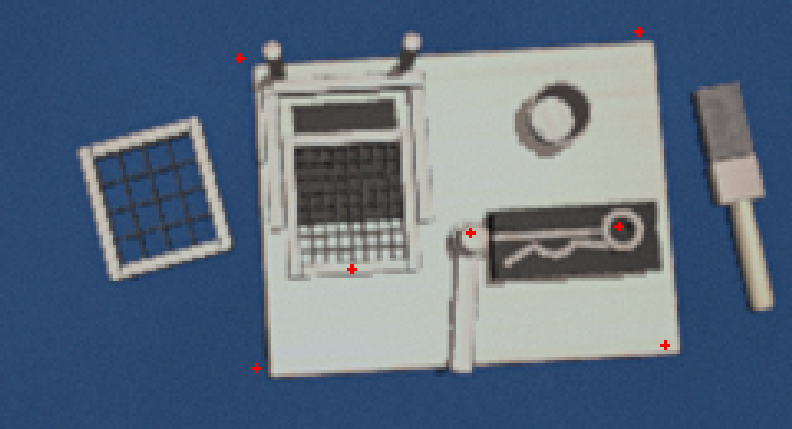

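```bash
python3 -m crank '[[10.3,18,-2.7,-2.4,255],[10.3,18,-2.7,-2.4,255],[10.3,18,-2.7,-2.4,255],[10.3,18,-2.7,-2.4,255],[10.3,18,-2.7,-2.4,255],[10.3,18,-2.7,-2.4,255],[10.3,18,-2.7,-2.4,255],[10.3,18,-2.7,-2.4,255]]' 60
python3 - <<'E'
from h import *
rows([(-120,88,150),(-110,88,52),(-31,88,52)])
E
```

```text
clock: 1.9
eef_pos: [391.8, -143.0, 353.4]
tool_rot: [0.0, 1.0, 0.023, 0.0]
ft_force: [0.6, -0.3, -1.4]
finger_gap: 0.2
gripper_force: 0.0
(-120, 88, 150) [ 3.78  6.54 -1.01] 0.01
(-110, 88, 52) [ 4.11  6.56 -4.28] 0.01
(-31, 88, 52) [ 6.74  6.68 -4.28] 0.01
```

```bash
python3 -m crank '[[3.8,6.5,-1,0,255],[3.8,6.5,-1,0,255],[3.8,6.5,-1,0,255],[3.8,6.5,-1,0,255],[3.8,6.5,-1,0,255],[3.8,6.5,-2.5,0,255],[3.8,6.5,-3.5,0,255],[3.8,6.5,-3.5,0,255]]'
python3 - <<'E'
from h import *
rows([(-110,88,52),(-67,88,52),(-31,88,52)])
E
```

```text
clock: 2.7
eef_pos: [503.8, 50.6, 244.9]
tool_rot: [-0.0, 1.0, 0.023, -0.004]
ft_force: [-0.1, 0.6, -0.4]
finger_gap: -0.1
gripper_force: 0.0
(-110, 88, 52) [ 0.37  0.11 -0.66] 0.01
(-67, 88, 52) [ 1.81  0.17 -0.66] 0.01
(-31, 88, 52) [ 3.    0.23 -0.66] 0.01
```

```bash
python3 -m crank '[[0,0.1,-0.65,0,255],[0.3,0.1,-0.65,0,255],[0.8,0.15,-0.65,0,255],[1.2,0.15,-0.65,0,255],[1.5,0.15,-0.65,0,255],[1.8,0.15,-0.65,0,255],[2.0,0.15,-0.65,0,255],[2.2,0.2,-0.65,0,255]]'
python3 -m crank '[[0.15,0,0,0,255],[0.3,0,0,0,255],[0.4,0.05,0,0,255],[0.5,0.05,0,0,255],[0.5,0.05,0,0,255]]'
python3 - <<'E'
from h import *
rows([(-31,88,52)])
E
```

```text
clock: 3.5
eef_pos: [570.4, 55.9, 229.5]
tool_rot: [0.0, 1.0, 0.023, -0.002]
ft_force: [-9.1, -1.7, 6.7]
finger_gap: -0.2
gripper_force: 4.3
clock: 4.0
eef_pos: [585.8, 57.5, 229.4]
tool_rot: [0.0, 1.0, 0.023, -0.002]
ft_force: [-3.8, 0.6, 3.4]
finger_gap: -0.4
gripper_force: 2.5
(-31, 88, 52) [ 0.27 -0.   -0.15] 0.01
```

```bash
python3 -m crank '[[0.07,0,0,0,255],[0.14,0,0,0,255],[0.2,0,0,0,255],[0.2,0,0,0,255]]'
python3 -m crank '[[0.07,0,0,0,255],[0.13,0,0,0,255],[0.2,0,0,0,255],[0.2,0,0,0,255]]'
```

```text
clock: 4.4
eef_pos: [591.6, 57.6, 229.4]
tool_rot: [0.0, 1.0, 0.023, -0.002]
ft_force: [-5.3, -0.3, 4.0]
finger_gap: -0.3
gripper_force: 2.9
clock: 4.8
eef_pos: [595.6, 57.6, 229.3]
tool_rot: [0.0, 1.0, 0.023, -0.006]
ft_force: [-17.6, -1.6, 12.2]
finger_gap: -0.1
gripper_force: 8.7
```

```bash
python3 -m crank '[[0.05,0,0,0,255],[0.1,0,0,0,255],[0.1,0,0,0,255]]'
python3 - <<'E'
from h import *
print(dic(observe()["eef_pos"]))
rows([(-31,88,55),(-80,88,130),(-118,-50,130),(-118,-50,56)])
E
```

```text
clock: 5.1
eef_pos: [596.7, 57.6, 229.3]
tool_rot: [0.0, 1.0, 0.023, -0.009]
ft_force: [-26.9, -2.2, 20.5]
finger_gap: 0.1
gripper_force: 13.9
[-28.2286222   88.07462438]
(-31, 88, 55) [-0.09 -0.01 -0.04] 0.01
(-80, 88, 130) [-1.72 -0.08  2.46] 0.01
(-118, -50, 130) [-2.77 -4.74  2.46] 0.01
(-118, -50, 56) [-2.77 -4.74 -0.01] 0.01
```

```bash
python3 -m crank '[[-0.8,0,0,0,255],[-1.7,0,1.2,0,255],[-2.2,-1,2.4,0,255],[-2.8,-3,2.4,0,255],[-2.8,-4.7,2.4,0,255],[-2.8,-4.7,2.4,0,255],[-2.8,-4.7,1.2,0,255],[-2.8,-4.7,-0.1,0,255]]'
python3 -m crank '[[0,0,0,0,255]]'
python3 - <<'E'
from h import *
print(dic(observe()["eef_pos"]))
pic("top","d.png")
for t in["cassette_mid","latch_tongue","latch_pin"]: print(t,[(np.round(dic(x["location"])),round(x["p"],2)) for x in tip_of("top",t)[:1]])
L=[]
for th in[85,70,55,40,25,10,0]:
    t=np.radians(th); u=np.array([-np.sin(t),np.cos(t)]); n=np.array([-np.cos(t),-np.sin(t)])
    off=9+11*abs(n[0])+14.5*abs(n[1]); L.append((*np.round(np.array([-34,-10])+80*u+n*off,1),54))
rows(L)
E
```

```text
clock: 5.9
eef_pos: [518.1, -84.3, 226.8]
tool_rot: [0.001, 1.0, 0.022, 0.002]
ft_force: [0.4, -0.6, -0.4]
finger_gap: -0.2
gripper_force: 0.0
clock: 6.0
eef_pos: [515.8, -82.9, 222.2]
tool_rot: [-0.002, 1.0, 0.023, -0.004]
ft_force: [-1.3, -0.1, 0.5]
finger_gap: 0.3
gripper_force: 0.0
[-115.70919506  -48.50598254]
cassette_mid [(array([41., 93.]), 0.71)]
latch_tongue [(array([-118.,    3.]), 0.59)]
latch_pin [(array([103.,  88.]), 0.62)]
(np.float64(-115.8), np.float64(-27.3), 54) [-0.11  0.72 -0.03] 0.01
(np.float64(-118.2), np.float64(-7.4), 54) [-0.23  1.38 -0.03] 0.01
(np.float64(-115.1), np.float64(13.6), 54) [-0.16  2.08 -0.03] 0.01
(np.float64(-105.9), np.float64(34.1), 54) [ 0.12  2.78 -0.03] 0.01
(np.float64(-90.6), np.float64(51.9), 54) [ 0.6   3.39 -0.03] 0.01
(np.float64(-69.9), np.float64(64.9), 54) [ 1.27  3.86 -0.03] 0.01
(np.float64(-54.0), np.float64(70.0), 54) [ 1.79  4.05 -0.03] 0.01
```

```bash
python3 -m crank '[[-0.1,0.7,0,0,255],[-0.2,1.4,0,0,255],[-0.15,2.1,0,0,255],[0.1,2.8,0,0,255],[0.6,3.4,0,0,255],[1.0,3.7,0,0,255],[1.3,3.9,0,0,255],[1.5,4,0,0,255]]'
python3 -m crank '[[0.1,0.05,0,0,255],[0.2,0.05,0,0,255],[0.25,0.05,0,0,255],[0.25,0.05,0,0,255]]'
python3 - <<'E'
from h import *
print(dic(observe()["eef_pos"]))
E
```

```text
clock: 7.0
eef_pos: [563.0, 37.2, 227.2]
tool_rot: [0.0, 1.0, 0.023, 0.001]
ft_force: [-1.6, -1.8, 0.2]
finger_gap: 0.1
gripper_force: 0.8
clock: 7.4
eef_pos: [569.7, 37.9, 225.8]
tool_rot: [-0.0, 1.0, 0.023, -0.0]
ft_force: [0.1, 0.1, -0.2]
finger_gap: -0.0
gripper_force: 0.2
[-56.14841363  69.62187874]
```

```bash
python3 -m crank '[[0.06,0,0,0,255],[0.12,0,0,0,255],[0.12,0,0,0,255]]'
python3 -m crank '[[0.05,0,0,0,255],[0.1,0,0,0,255],[0.1,0,0,0,255]]'
```

```text
clock: 7.7
eef_pos: [572.4, 38.1, 225.6]
tool_rot: [-0.0, 1.0, 0.023, -0.002]
ft_force: [-6.4, 0.1, 4.5]
finger_gap: -0.4
gripper_force: 3.3
clock: 8.0
eef_pos: [573.6, 38.1, 225.6]
tool_rot: [-0.0, 1.0, 0.023, -0.005]
ft_force: [-16.1, -0.6, 13.5]
finger_gap: 0.2
gripper_force: 8.3
```

```bash
python3 - <<'E'
from h import *
rows([(-75,70,54),(-80,70,150),(-32,-195,150),(-32,-195,88),(-32,-167,88),(-32,-98,88)])
E
```

```text
(-75, 70, 54) [-0.76 -0.02  0.05] 0.01
(-80, 70, 150) [-0.92 -0.03  3.25] 0.01
(-32, -195, 150) [ 1.09 -8.78  3.25] 0.01
(-32, -195, 88) [ 1.09 -8.78  1.18] 0.01
(-32, -167, 88) [ 1.05 -7.85  1.18] 0.01
(-32, -98, 88) [ 0.94 -5.55  1.18] 0.01
```

```bash
python3 -m crank '[[-0.8,0,0,0,255],[-0.9,0,1.5,0,255],[-0.9,0,3.2,0,255],[-0.4,-1.6,3.2,0,255],[0,-3.2,3.2,0,255],[0.4,-4.8,3.2,0,255],[0.8,-6.4,3.2,0,255],[1.1,-8,3.2,0,255]]'
python3 -m crank '[[0,-0.8,0,0,255],[0,-0.8,0,0,255],[0,-0.8,0,0,255]]'
python3 - <<'E'
from h import *
pic("scene","e.png");pic("top","f.png")
for n in["scene","top"]:
  for t in["cassette_mid","latch_tongue","latch_pin","clip_eye","clip_seat","groove_end"]: print(n,t,[(np.round(dic(x["location"])),round(x["p"],2)) for x in tip_of(n,t)[:1]])
a=cv2.imread('pics/e.png')[130:300,80:330];b=cv2.imread('pics/f.png')[140:270,220:400]
cv2.imwrite('pics/g.png',np.vstack([cv2.resize(a,(500,300)),cv2.resize(b,(500,290))]))
rows([(-32,-195,150),(-32,-195,88),(-32,-167,88),(-32,-98,88)])
E
```

```text
clock: 8.8
eef_pos: [609.7, -204.1, 322.1]
tool_rot: [0.0, 1.0, 0.023, 0.001]
ft_force: [1.3, -0.8, -0.2]
finger_gap: -0.0
gripper_force: 0.0
clock: 9.1
eef_pos: [609.2, -226.2, 321.5]
tool_rot: [-0.0, 1.0, 0.022, -0.0]
ft_force: [0.8, 0.5, -0.3]
finger_gap: -0.0
gripper_force: 0.0
scene cassette_mid []
scene latch_tongue [(array([-32.,  73.]), 0.66)]
scene latch_pin [(array([-33.,  -9.]), 0.63)]
scene clip_eye [(array([ -29., -136.]), 0.74)]
scene clip_seat [(array([-32., -83.]), 0.73)]
scene groove_end [(array([-31., -31.]), 0.62)]
top cassette_mid [(array([41., 91.]), 0.83)]
top latch_tongue [(array([-35.,  76.]), 0.57)]
top latch_pin [(array([-37.,  -8.]), 0.84)]
top clip_eye [(array([ -35., -136.]), 0.72)]
top clip_seat [(array([-31., -77.]), 0.59)]
top groove_end [(array([-36., -29.]), 0.58)]
(-32, -195, 150) [-0.1   0.02  0.04] 0.01
(-32, -195, 88) [-0.1   0.02 -2.03] 0.01
(-32, -167, 88) [-0.14  0.95 -2.03] 0.01
(-32, -98, 88) [-0.25  3.25 -2.03] 0.01
```

View pics/g.png

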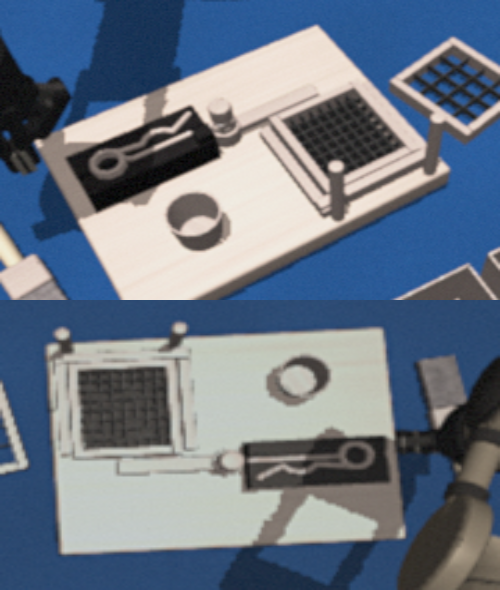

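The picture shows the cassette home against the stop, with no gap at its back, and the tongue across its front (117–215, 463 in the lower crop). The clip's eye is at (356,454) there and the finger stands to its right. Next I go down and push the clip.

```bash
python3 -m crank '[[-0.1,0,-1,0,255],[-0.1,0,-2,0,255],[-0.1,0,-2.03,0,255],[-0.15,0.5,-2.03,0,255],[-0.15,0.8,-2.03,0,255],[-0.15,1.0,-2.03,0,255],[-0.15,1.2,-2.03,0,255],[-0.15,1.4,-2.03,0,255]]'
python3 - <<'E'
from h import *
print(dic(observe()["eef_pos"]))
E
```

```text
clock: 10.6
eef_pos: [605.1, -183.5, 262.2]
tool_rot: [0.001, 1.0, 0.023, 0.001]
ft_force: [-0.6, -3.1, 3.8]
finger_gap: -0.2
gripper_force: 1.9
[ -31.22489118 -153.21810205]
```

```bash
python3 -m crank '[[0,0.2,0,0,255],[0,0.4,0,0,255],[0,0.6,0,0,255],[-0.05,0.8,0,0,255],[-0.05,0.8,0,0,255]]'
python3 -m crank '[[0,0.15,0,0,255],[0,0.3,0,0,255],[0,0.45,0,0,255],[0,0.45,0,0,255]]'
python3 - <<'E'
from h import *
print(dic(observe()["eef_pos"]))
E
```

```text
clock: 11.1
eef_pos: [603.6, -159.5, 261.9]
tool_rot: [0.001, 1.0, 0.023, 0.001]
ft_force: [0.8, -1.9, 5.0]
finger_gap: -0.1
gripper_force: 2.4
clock: 11.5
eef_pos: [603.8, -147.2, 262.1]
tool_rot: [0.002, 1.0, 0.023, 0.002]
ft_force: [1.4, -6.9, 5.9]
finger_gap: -0.1
gripper_force: 4.2
[ -30.83648947 -116.82560231]
```

```bash
python3 -m crank '[[-0.02,0.1,0,0,255],[-0.03,0.2,0,0,255],[-0.04,0.3,0,0,255],[-0.04,0.3,0,0,255]]'
python3 - <<'E'
from h import *
print(dic(observe()["eef_pos"]))
for n in["scene","top"]:
  read_camera(n)
  for t in["latch_pin","clip_eye","clip_seat"]: print(n,t,[(np.round(dic(x["location"])),round(x["p"],2)) for x in tip_of(n,t)[:1]])
E
```

```text
clock: 11.9
eef_pos: [603.1, -139.6, 263.2]
tool_rot: [0.003, 1.0, 0.023, 0.003]
ft_force: [2.2, -11.7, 8.5]
finger_gap: 0.1
gripper_force: 9.4
[ -31.19744665 -109.28872276]
scene latch_pin [(array([-35., -11.]), 0.87)]
scene clip_eye [(array([-30., -90.]), 0.52)]
scene clip_seat [(array([-35., -34.]), 0.52)]
top latch_pin [(array([-35., -14.]), 0.65)]
top clip_eye [(array([-34., -91.]), 0.48)]
top clip_seat [(array([-36., -32.]), 0.48)]
```

```bash
python3 - <<'E'
from h import *
pic("scene","h1.png");pic("top","h2.png")
a=cv2.imread('pics/h1.png')[175:255,100:220];b=cv2.imread('pics/h2.png')[180:250,270:390]
cv2.imwrite('pics/h.png',np.vstack([cv2.resize(a,(480,320),interpolation=2),cv2.resize(b,(480,280),interpolation=2)]))
E
```

```text
(no output)
```

View pics/h.png

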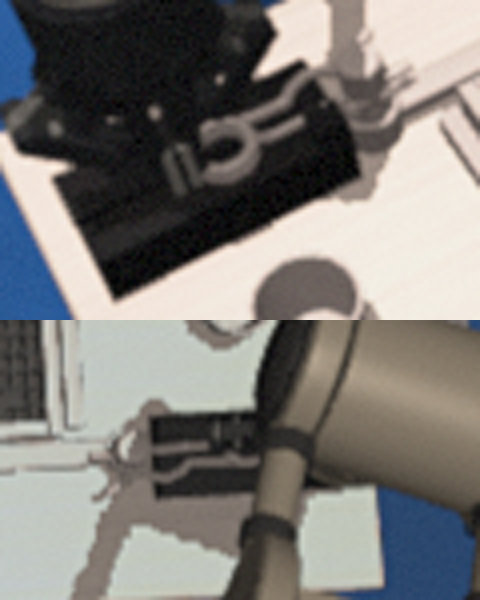

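The upper crop shows the thin fingertips (185,168) standing cleanly behind the eye (230,150). The leg and bow straddle the pin around (380,80), so the clip has roughly 20 mm to go.

```bash
python3 -m crank '[[0,0.1,0,0,255],[-0.01,0.2,0,0,255],[-0.01,0.2,0,0,255]]'
python3 -m crank '[[0,0.1,0,0,255],[-0.01,0.2,0,0,255],[-0.01,0.2,0,0,255]]'
python3 - <<'E'
from h import *
print(dic(observe()["eef_pos"]))
E
```

```text
clock: 12.7
eef_pos: [602.6, -132.7, 263.1]
tool_rot: [0.002, 1.0, 0.022, 0.003]
ft_force: [0.6, -7.1, 10.1]
finger_gap: -0.0
gripper_force: 8.8
clock: 13.0
eef_pos: [602.4, -126.5, 263.2]
tool_rot: [0.002, 1.0, 0.023, 0.003]
ft_force: [0.9, -6.9, 10.2]
finger_gap: 0.0
gripper_force: 8.8
[-31.29388932 -96.17565756]
```

```bash
python3 -m crank '[[0,0.1,0,0,255],[-0.01,0.17,0,0,255],[-0.01,0.17,0,0,255]]'
python3 -m crank '[[0,0.07,0,0,255],[0,0.1,0,0,255],[0,0.1,0,0,255]]'
python3 - <<'E'
from h import *
print(dic(observe()["eef_pos"]))
for n in["scene","top"]:
  pic(n,"i_%s.png"%n)
  for t in["latch_pin","clip_eye","clip_seat"]: print(n,t,[(np.round(dic(x["location"])),round(x["p"],2)) for x in tip_of(n,t)[:1]])
E
```

```text
clock: 13.3
eef_pos: [602.0, -121.2, 263.2]
tool_rot: [0.002, 1.0, 0.023, 0.003]
ft_force: [0.4, -7.0, 10.0]
finger_gap: -0.3
gripper_force: 8.7
clock: 13.6
eef_pos: [602.0, -118.3, 263.1]
tool_rot: [0.002, 1.0, 0.023, 0.002]
ft_force: [0.2, -7.0, 10.5]
finger_gap: 0.2
gripper_force: 8.8
[-31.28528759 -87.96956807]
scene latch_pin [(array([-34.,  -9.]), 0.91)]
scene clip_eye [(array([-31., -69.]), 0.64)]
scene clip_seat [(array([-34., -10.]), 0.81)]
top latch_pin [(array([-38., -13.]), 0.8)]
top clip_eye [(array([-37., -68.]), 0.6)]
top clip_seat [(array([-36., -10.]), 0.7)]
```

```bash
python3 -m crank '[[0,0.04,0,0,255],[0,0.07,0,0,255],[0,0.07,0,0,255]]'
python3 -m crank '[[0,0.04,0,0,255],[0,0.07,0,0,255],[0,0.07,0,0,255]]'
```

```text
clock: 14.3
eef_pos: [602.0, -116.3, 263.1]
tool_rot: [0.002, 1.0, 0.023, 0.002]
ft_force: [0.6, -7.5, 9.5]
finger_gap: -0.0
gripper_force: 8.9
clock: 14.6
eef_pos: [602.0, -114.7, 263.2]
tool_rot: [0.002, 1.0, 0.023, 0.002]
ft_force: [0.1, -9.9, 9.5]
finger_gap: -0.5
gripper_force: 9.4
```

```bash
python3 -m crank '[[0,0.03,0,0,255],[0,0.06,0,0,255],[0,0.06,0,0,255]]'
python3 -m crank '[[0,0.03,0,0,255],[0,0.06,0,0,255],[0,0.06,0,0,255]]'
python3 - <<'E'
from h import *
print(dic(observe()["eef_pos"]))
pic("scene","j1.png");pic("top","j2.png")
for n in["scene","top"]:
  for t in["latch_pin","clip_eye","clip_seat","groove_end"]: print(n,t,[(np.round(dic(x["location"])),round(x["p"],2)) for x in tip_of(n,t)[:1]])
a=cv2.imread('pics/j1.png')[160:240,120:240];b=cv2.imread('pics/j2.png')[180:250,270:390]
cv2.imwrite('pics/j.png',np.vstack([cv2.resize(a,(480,320),interpolation=2),cv2.resize(b,(480,280),interpolation=2)]))
E
```

```text
clock: 14.9
eef_pos: [601.9, -114.0, 263.2]
tool_rot: [0.003, 1.0, 0.023, 0.002]
ft_force: [-0.2, -14.9, 9.8]
finger_gap: -0.3
gripper_force: 10.3
clock: 15.2
eef_pos: [601.9, -113.2, 263.2]
tool_rot: [0.004, 1.0, 0.023, 0.002]
ft_force: [-0.6, -20.1, 9.9]
finger_gap: -0.1
gripper_force: 12.2
[-31.18650856 -82.86511906]
scene latch_pin [(array([-33., -12.]), 0.79)]
scene clip_eye [(array([ 21., 256.]), 0.33)]
scene clip_seat [(array([-33.,  -8.]), 0.69)]
scene groove_end [(array([-33., -27.]), 0.8)]
top latch_pin [(array([-37., -12.]), 0.64)]
top clip_eye [(array([-35., -64.]), 0.43)]
top clip_seat [(array([-35., -64.]), 0.66)]
top groove_end [(array([-36., -29.]), 0.97)]
```

View pics/j.png

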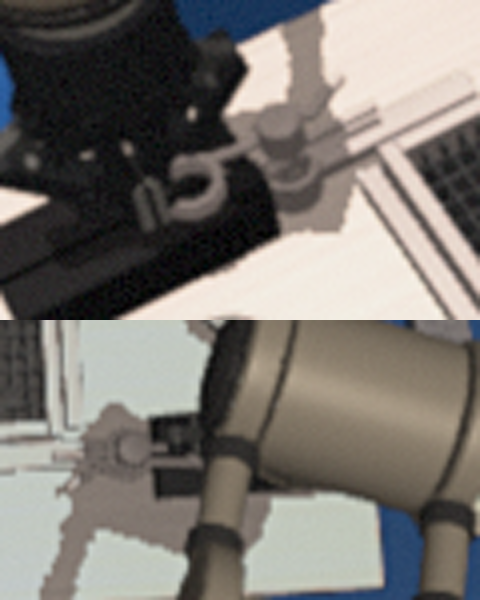

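The upper crop shows the leg coming out beyond the pin (380,110) and the bow round the pin at (280,130). The force rises steeply, so the lug is reached. I'll back off and check.

```bash
python3 -m crank '[[0,-0.3,0,0,255],[0,-1,0,0,255],[0,-1.2,1,0,255],[0,-2.5,2.5,0,255],[0,-4,4,0,255],[-1,-5.5,4,0,255],[-2,-7,4,0,255],[-2.5,-7.5,4,0,255]]'
python3 -m crank '[[-1.5,-1.5,0,0,255],[-3,-2,0,0,255],[-3,-2,0,0,255],[-3,-2,0,0,255]]'
python3 - <<'E'
from h import *
pic("scene","k1.png");pic("top","k2.png")
for n in["scene","top"]:
  for t in["cassette_mid","latch_pin","latch_tongue","clip_eye","clip_seat","groove_end"]: print(n,t,[(np.round(dic(x["location"])),round(x["p"],2)) for x in tip_of(n,t)[:1]])
a=cv2.imread('pics/k1.png')[160:240,120:240];b=cv2.imread('pics/k2.png')[180:250,270:390]
cv2.imwrite('pics/k.png',np.vstack([cv2.resize(a,(480,320),interpolation=2),cv2.resize(b,(480,280),interpolation=2)]))
E
```

```text
clock: 16.5
eef_pos: [525.3, -335.7, 381.0]
tool_rot: [-0.0, 1.0, 0.023, 0.0]
ft_force: [0.2, 0.6, -0.4]
finger_gap: 0.1
gripper_force: 0.0
clock: 16.9
eef_pos: [434.9, -395.0, 380.7]
tool_rot: [-0.001, 1.0, 0.021, -0.0]
ft_force: [0.8, -0.6, 0.3]
finger_gap: 0.1
gripper_force: 0.0
scene cassette_mid [(array([39., 91.]), 0.71)]
scene latch_pin [(array([-34.,  -7.]), 0.94)]
scene latch_tongue [(array([-32.,  73.]), 0.57)]
scene clip_eye [(array([-32., -66.]), 0.73)]
scene clip_seat [(array([-29., -10.]), 0.53)]
scene groove_end [(array([-31., -30.]), 0.87)]
top cassette_mid [(array([43., 91.]), 0.69)]
top latch_pin [(array([-38., -11.]), 0.49)]
top latch_tongue [(array([-32.,  75.]), 0.62)]
top clip_eye [(array([-35., -65.]), 0.63)]
top clip_seat [(array([-36.,  -6.]), 0.59)]
top groove_end [(array([-36., -31.]), 0.78)]
```

View pics/k.png

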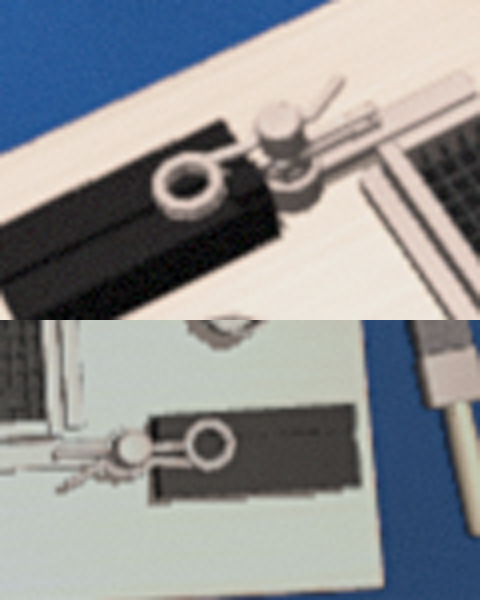

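The eye is 54–58 mm from the pin, against 55 mm when seated. The leg shows beyond the pin at (350,125), the bow lies over it, the tongue is closed and the cassette is home.

```bash
python3 -c "
from bench import *
print(sign_off())"
```

```text
the job is handed in; nothing more can be done
None
```

The dicer is back together and handed in: the cassette is home against the stop, the latch is closed, and the R-clip is through the pin with its bow over it, after about 17 s of the 58 s; I never went near the spare frame, brush or cup, but no verdict came back at hand-in.

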